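# Set the tin mixer's speed and hold its run dial

### The job

Run the tin mixer: first turn the aluminium scale sleeve on the speed box to mark 5 and let go of it; only then turn the black spring-return dial on the other box clockwise by its peg, past its first two clicks to the third, and keep holding it there, since the mixer runs only while it is held. Finish while still holding the dial at the third click; do not turn the dial before the speed is set, and leave everything else on the shelf where it stands.

Things in the scene. Friction and masses are not known exactly. Their poses are not given: they have to be found in the camera images.
- speed_unit: Speed box of the tin mixer: grey, 150 x 150 mm, top 60 mm above the shelf, a round aluminium scale sleeve upright in its middle. Origin: centre of its underside; z up; -x its front, roughly facing the robot. Fixed to the shelf. Eight dark marks, 0 to 7 clockwise seen from above, 0.35 rad apart; 0 and 5 are the long ones. In the box's frame mark n is at the angle 4.367 - 0.35 n rad (from +x towards +y).
- scale_sleeve (a joint): Turn of the sleeve, rad, growing clockwise seen from above: 0.35 n at mark n (mark 5: 1.75); stops just outside marks 0 and 7. It clicks into every mark (about 0.1 N m per click) and stays where left, settling in the nearest mark. A dark pointer on its foot and a dark line from the middle of its top show the mark. Starts at one of marks 0 to 3.
- sleeve_grip (a point): Point on the sleeve's vertical axis (the box's middle) at the height to grip, 94 mm above the shelf. The sleeve is a round cylinder 44 mm across, from 68 to 116 mm above the shelf, on a flange 56 mm across (62 to 68 mm). Nothing stands near it: grip from above at any yaw.
- mark5 (a point): Mark 5 on the top of the speed box, one of the two long dark marks (the other is mark 0): this point lies 39 mm from the sleeve's axis, 61 mm above the shelf.
- run_unit: Run box of the tin mixer: grey, 150 x 150 mm, top 60 mm above the shelf, a black spring-return dial on its top, turning about a vertical axis through the box's middle. Origin: centre of its underside; z up; -x its front, roughly facing the robot. Fixed to the shelf. Four dark marks on the near side of its top: rest (long), first, second and third click (long).
- run_dial (a joint): Turn of the run dial, rad, growing clockwise seen from above: 0 at rest; clicks at 0.4, 0.8 and 1.2 (the third); end stop at 1.28. A spring pulls it back to rest from everywhere, also from the clicks, so it must be held. Turning it takes 2 to 13 N at the peg, which is part of the dial and turns with it (no spinning sleeve).
- peg_grip (a point): Middle of the dial's upright round peg, 94 mm above the shelf and 55 mm from the dial's axis. The peg is 16 mm across, from 70 to 115 mm above the shelf; the dial below it is 72 mm across, up to 72 mm high, with a low hub to 76 mm. In the box's frame the peg is at the angle 3.742 - (joint value) rad (from +x towards +y), on the near side.
- third_mark (a point): Long mark of the third click, on the top of the run box, 70 mm from the dial's axis: the peg is at the third click when it lies on the line from the axis to this point.
- tin: Closed litre tin, steel, 108 mm across, 130 mm high, standing loose; a bystander. Its origin is the centre of its underside.
- cup: Orange plastic paint cup with a twist cap, 62 mm across, 61 mm high; a bystander. Its origin is the centre of its underside.
- spoon: Stainless mixing spoon, 240 mm long, lying along its own x; a bystander.
- block: Small wooden block 60 x 36 x 30 mm, lying between the two control boxes; a bystander. Its origin is the centre of its underside.
- jar: Glass jar with a white cap, 60 mm across, 80 mm high; a bystander. Its origin is the centre of its underside.
- brush: Flat paint brush, 200 mm long, lying along its own x; a bystander.
- opener: Screwdriver used as a tin opener, 180 mm long, lying along its own x; a bystander.

How it is judged:
By the outcome, as a careful person would: the job done as asked, in the order asked, and still so for the second after the job is handed in, while the arm keeps its last pose, push and grip.
It also fails if it takes over 54 s, if anything falls off the work surface, if the arm or the gripper's body presses on something with over 40 N, if the wrist force passes 120 N, or if a joint passes its speed limit or range.

### The arm

A 7-joint arm with a two-finger parallel gripper is mounted at the origin on the work surface. World frame = base frame: x ahead of the robot, y to its left, z up, the work surface at z = 0. Lengths are in mm, angles in rad, forces in N, time in s.
With the tool pointing down it reaches from about 400 to 900 mm from the base axis. Payload 5.6 kg.
Tool frame: the origin (TCP) lies midway between the tips of the shut fingers; the grasp point (between the pads) lies 19 mm behind it; z points along the fingers, y is the line along which they close (so a half turn about z gives the same grasp; the last joint's range is limited). The gripper opens to 92 mm and grips with 3 to 60 N. Pads are 20 mm wide; open, the fingers measure 128 mm over their backs; the gripper's body (75 mm by 189 mm) begins 69 mm behind the grasp point.
Start: joints at [1.087, 0.468, -0.012, 1.603, 0.006, 1.071, -0.056], TCP at [277.292, -587.893, 214.592] pointing down, gripper open.
Joint ranges: [-2.53, 2.53], [-0.31, 2.02], [-1.57, 1.55], [0.28, 2.44], [-1.29, 4.43], [0.15, 1.84], [-2.92, 2.92]. Speed limits (rad/s): [2.57, 2.57, 3.14, 3.14, 3.14, 3.14, 3.14].

### API

Orientations are given as a rotation vector (axis times angle).
In Python, from cell import robot, grip, kin, viewer gives the robot as it stands. Calls block until the motion is done:
- robot.movep(position, orientation): joint-space move of the TCP to a pose.
- robot.servo_line(position, feed=150, rotation=None): straight line of the TCP; rotation=None keeps the orientation; feed is the mean speed in mm/s.
- robot.goto_joints(angles): joint-space move.
- grip(opening, newtons=None): opening from 0.0 (shut) to 1.0 (fully open); newtons is the grip in N (None keeps the last); returns when the fingers have stopped.
- robot.hold(seconds).
- kin.ik(position, orientation): joint angles nearest the present ones, or None.
- robot.observe(): the state.
- viewer.read_camera(name): name is "side" or "top"; returns the picture (480x640x3 uint8, red, green, blue); there is no depth.
- viewer.camera_info(name): a dict with "camera_matrix" (3x3 intrinsics, pixels), "R" (3x3) and "t" (3): a world point X has camera coordinates R X + t. Camera axes: x right, y down, z forward; pixel columns grow to the right and rows downward; lengths in mm; the calibration is good to about 2 mm. A picture is of the moment at which its call begins. camera_info takes no time and is no camera call.
A pose or a line that the arm cannot do raises robot.IKError and nothing moves.
- robot.job_done(): hands the job in; it is judged then, once.
Trained networks look in the newest picture that a camera, given by its name, has taken for a name from the list of things; names that differ only in an ending like _2 or _b are one class to them, and where a whole thing is asked for, a point or a joint stands for the part that bears it (a point fixed in the world has none). Each returns a list of dicts, best first, with "confidence" (0 to 1); they miss things now and then, are a little off and sometimes report something else, mostly with a low value. They report only what shows in the picture. A call takes as long as a camera call.
- viewer.silhouettes(name, camera): "mask" (480x640 bool, what is visible of it).
- viewer.pinpoint(name, camera): "at" ([x, y, z] in mm, in the coordinates of the camera as it stood for that picture, good to about 4 mm: a listed point, or the origin of a listed thing).
The state is a dict: "t": time; "joints": joint angles; "joint_velocities": joint speeds; "joint_torque": joint torques, N m; "tcp_pos": TCP position; "tcp_rot": TCP orientation; "contact_force": force on the tool from outside, world axes, zero at the start; "wrist_torque": the same for the moment, N m; "grip_width": opening from 0.0 (shut) to 1.0 (fully open); "grip_force": force on a finger pad.
Only numpy, scipy, OpenCV 4.12 (cv2) and the standard library are available. Lean on these libraries where they do the work, as an engineer would, in place of code of your own. Each camera call takes 0.05 s, during which the arm holds its last target. There are 200 camera calls.

## Working session

There is one attempt and no reset: what is moved stays moved. The work goes in short steps, each a Python script; the robot and the scene stay as the last script left them, time stands still between calls to the robot, and variables do not carry over. Pictures are saved under pics/ and viewed, at most 10 in all, crops included, and the job is handed in when it is done.

```bash
ls; mkdir -p pics; cat > h.py <<'E'
import numpy as np, cv2
from scipy.spatial.transform import Rotation as Rn
from cell import robot, grip, kin, viewer
def pin(n,c):
    I=viewer.camera_info(c); R=np.array(I["R"]); t=np.array(I["t"])
    return [(np.round(R.T@(np.array(d["at"])-t),1),round(d["confidence"],2)) for d in viewer.pinpoint(n,c)[:2]]
def px(X,c):
    I=viewer.camera_info(c); p=np.array(I["camera_matrix"])@(np.array(I["R"])@np.array(X,float)+np.array(I["t"])); return p[:2]/p[2]
def down(yaw):  # tool z down, tool y at angle yaw+90deg about world z
    y=np.array([np.cos(yaw),np.sin(yaw),0]); z=np.array([0,0,-1.]); x=np.cross(y,z)
    return Rn.from_matrix(np.c_[x,y,z]).as_rotvec()
def snap(c,f):
    im=viewer.read_camera(c); cv2.imwrite(f,im[:,:,::-1]); return im
E
python3 - <<'E'
from h import *
for c in("top","side"):
    snap(c,f"pics/{c}0.png")
    for n in("speed_unit","sleeve_grip","mark5","run_unit","peg_grip","third_mark","tin","cup","block","jar"): print(c,n,pin(n,c))
print(robot.observe())
I=viewer.camera_info("top");print(-np.array(I["R"]).T@I["t"]);I=viewer.camera_info("side");print(-np.array(I["R"]).T@I["t"])
E
```

```text
pics
top speed_unit [(array([ 522.6, -157.4,   -2.3]), 0.94)]
top sleeve_grip [(array([ 522.4, -154.4,   92.8]), 0.63)]
top mark5 [(array([ 491. , -127.9,   59.7]), 0.7)]
top run_unit [(array([540.4, 148.4,   0.7]), 0.55), (array([ 505.2, -410.9,    2.6]), 0.19)]
top peg_grip [(array([490. , 129.1,  92.7]), 0.93)]
top third_mark [(array([487.2, 196.8,  59.8]), 0.76), (array([ 521.4, -154.7,   94.7]), 0.67)]
top tin [(array([754.9, 241.2,   3. ]), 0.83), (array([816.6,  -9. ,   3.1]), 0.5)]
top cup [(array([430.7,   1.6,   2.2]), 0.7)]
top block [(array([574.7, -11.2,  -4.8]), 0.82)]
top jar [(array([ 5.093e+02, -4.126e+02, -2.000e-01]), 0.58)]
side speed_unit [(array([ 522.8, -150.2,   -2.8]), 0.96), (array([487.3, 124.6,  91.6]), 0.34)]
side sleeve_grip [(array([ 520.7, -150.8,   96.8]), 0.88)]
side mark5 [(array([ 494.3, -124.3,   61.6]), 0.77), (array([755.5, 243.9,   1.9]), 0.68)]
side run_unit [(array([537.7, 152.5,  -3.2]), 0.79), (array([ 523.8, -149.7,   -2.7]), 0.53)]
side peg_grip [(array([484.9, 128.3,  90.2]), 0.95)]
side third_mark [(array([490.6, 197.3,  62.3]), 0.72)]

[... 358 characters left out ...]
773, -0.05631423]), 'joint_velocities': array([ 0.00068049,  0.00018044, -0.00087987,  0.00102548, -0.00143811,
       -0.00144234,  0.00081534]), 'joint_torque': array([-2.19012472e-04, -5.20425045e+01, -1.22625323e-02, -2.44058758e+01,
       -5.66614454e-02,  1.15433030e-02,  2.75328313e-05]), 'tcp_pos': array([ 277.29201289, -587.86352609,  214.58398689]), 'tcp_rot': array([-3.06561563e+00, -6.86693654e-01,  4.98171235e-05]), 'contact_force': array([ 1.25824905, -0.08688573, -0.98693907]), 'wrist_torque': array([ 0.01672799,  0.06590934, -0.00146506]), 'grip_force': 0.0, 'grip_width': 0.9996493302911493}
[ 335.38570882  -17.28203064 1373.09042283]
[ 19.38505164 592.35024158 889.14957483]
```

View pics/top0.png

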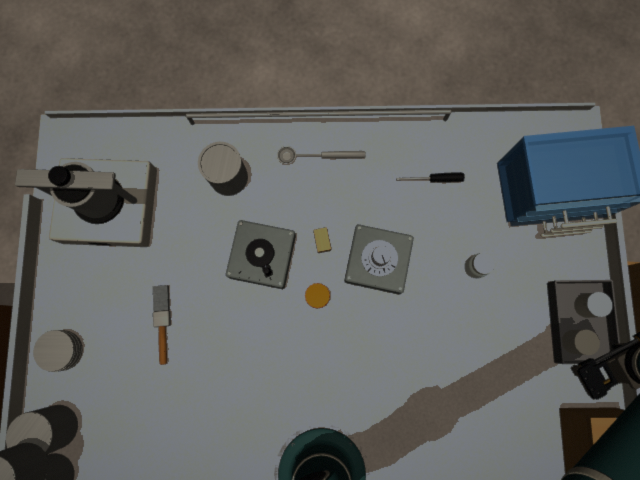

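View pics/side0.png

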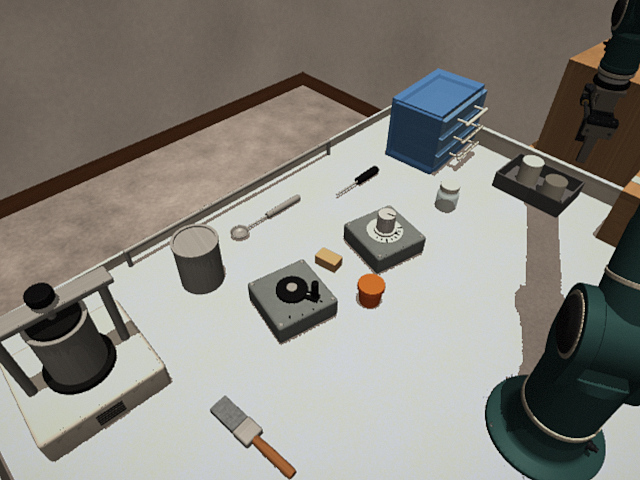

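The pictures show the speed box at about (380,258) and the run box at about (262,253) in the top view, and the detections agree with this. Next I need the box yaws and the sleeve's start mark.

```bash
python3 - <<'E'
from h import *
im=viewer.read_camera("top"); 
I=viewer.camera_info("top");K=np.array(I["camera_matrix"]);R=np.array(I["R"]);t=np.array(I["t"])
def topl(uv,z):
    C=-R.T@t; d=R.T@np.linalg.inv(K)@np.array([*uv,1.]); return C+d*(z-C[2])/d[2]
for n in("speed_unit","run_unit"):
    s=viewer.silhouettes(n,"top")[0]; m=s["mask"]
    g=(m).astype(np.uint8); b=cv2.boxPoints(cv2.minAreaRect(cv2.findNonZero(g)))
    P=np.array([topl(q,60)[:2] for q in b]); e=np.diff(np.r_[P,P[:1]],axis=0)
    print(n,s["confidence"],P.mean(0),np.hypot(*e.T),(np.arctan2(e[:,1],e[:,0])+np.pi/4)%(np.pi/2)-np.pi/4)
# rectified zoom of the sleeve top and box (plane z=61), 4 px per mm
c0=cv2.resize(im[220:300,345:420],None,fx=5,fy=5,interpolation=cv2.INTER_CUBIC)
ims=viewer.read_camera("side"); c1=cv2.resize(ims[200:275,340:430],(480,400),interpolation=cv2.INTER_CUBIC)
cv2.imwrite("pics/z.png",np.hstack([c0[:400],c1])[:,:,::-1]); print(px([522,-153,116],"top"),px([522,-153,116],"side"))
E
```

```text
speed_unit 0.7 [ 518.49972325 -153.66967207] [154.5752332  152.62326204 153.7169411  149.4454862 ] [-0.22001417 -0.21915949 -0.24071091 -0.21317779]
run_unit 0.81 [535.0255398  144.85756299] [154.37526881 155.79529423 153.32395246 152.516902  ] [-0.19818279 -0.23644771 -0.21933084 -0.23014822]
[380.92443023 254.15308091] [386.71757323 212.79882999]
```

View pics/z.png

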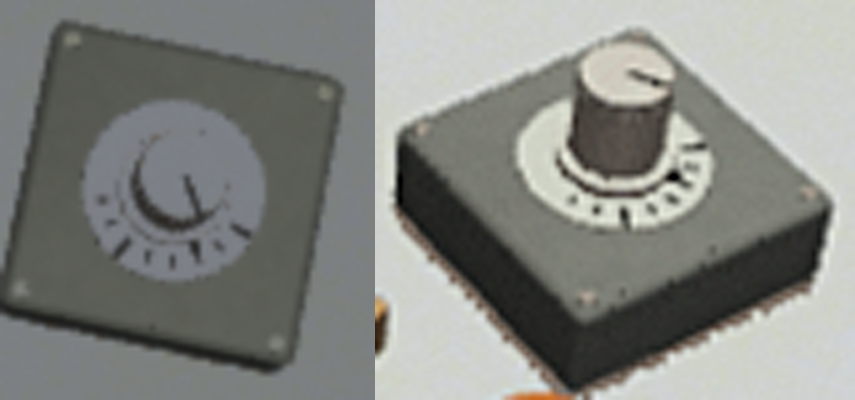

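```bash
python3 - <<'E'
from h import *
c=np.array([521.5,-153.])
print("t",robot.observe()["t"])
for y in np.arange(0,3.14,.35):
    q=kin.ik([*c,75],down(y)); print(round(y,2), None if q is None else np.round(q,2))
C=np.array([538.5,150.5]); yaw=-.2
for s in (1,-1):
  for th in (0,.6,1.28):
    a=3.742+yaw-th; q=kin.ik([*(C+55*np.array([np.cos(a),np.sin(a)])),77],down(a+s*np.pi/2)); print(s,th,None if q is None else np.round(q,2))
E
```

```text
t 1.3
0.0 [ 0.57  0.53 -0.44  1.94  0.32  0.74 -0.06]
0.35 [ 0.62  0.54 -0.5   1.94  0.38  0.75  0.25]
0.7 [ 0.65  0.55 -0.54  1.94  0.4   0.76  0.58]
1.05 [ 0.66  0.56 -0.55  1.94  0.41  0.76  0.92]
1.4 [ 0.69  0.57 -0.59  1.94  0.44  0.77  1.24]
1.75 [ 0.73  0.58 -0.65  1.93  0.49  0.79  1.55]
2.1 [ 1.12  1.01 -1.33  1.91  1.09  1.2   1.47]
2.45 [ 1.12  1.01 -1.33  1.91  1.09  1.2   1.82]
2.8 [ 1.12  1.01 -1.33  1.91  1.09  1.2   2.17]
1 0 [ 0.17  0.51 -0.6   2.03  0.43  0.73 -1.87]
1 0.6 [-0.01  0.48 -0.46  2.02  0.33  0.71 -2.45]
1 1.28 [-1.1   0.62  0.89  2.02 -0.67  0.82 -2.27]
-1 0 [ 0.39  0.62 -0.9   2.01  0.67  0.83  1.07]
-1 0.6 [ 0.27  0.6  -0.83  2.    0.61  0.81  0.45]
-1 1.28 [ 0.18  0.62 -0.79  1.94  0.6   0.83 -0.24]
```

```bash
cat > a.py <<'E'
from h import *
c=[521.5,-153.]
robot.movep([*c,170],down(.7))
robot.servo_line([*c,75],feed=120)
grip(0.0,40)
o=robot.observe(); print(o["t"],o["grip_width"],o["grip_force"],o["contact_force"],o["tcp_pos"])
q0=np.array(o["joints"])
for k in range(1,16):
    q=q0.copy(); q[6]-=1.05*k/14; robot.goto_joints(q); o=robot.observe()
    print(round(1.05*k/14,3),round(o["t"],2),np.round(o["wrist_torque"],2),np.round(o["contact_force"],1),round(o["joints"][6]-q0[6],3))
E
python3 a.py
```

```text
4.85 0.4726865707901124 39.99897122383118 [ 5.0546729   2.53505477 -2.7556315 ] [ 522.63399698 -152.11660013   75.11042062]
0.075 5.1 [ 0.18 -0.47  0.41] [ 1.8  0.7 -0.7] -0.073
0.15 5.35 [ 0.06 -0.32  0.02] [ 2.1  1.8 -0.6] -0.148
0.225 5.6 [-0.04 -0.22 -0.11] [ 1.2  0.7 -0.2] -0.222
0.3 5.85 [-0.06  0.02 -0.34] [ 1.9  0.5 -0.3] -0.297
0.375 6.1 [0.   0.09 0.17] [ 0.2 -0.3  0.8] -0.371
0.45 6.35 [-0.02  0.21  0.72] [-1.  -0.5  1.2] -0.446
0.525 6.6 [-0.12  0.44  0.05] [-1.  -0.2  2.7] -0.522
0.6 6.85 [-0.11  0.76 -0.09] [-1.8  0.4  3.1] -0.597
0.675 7.1 [-0.19  0.94 -0.31] [-2.7 -0.3  3.3] -0.672
0.75 7.35 [-0.06  1.16  0.37] [-5.4 -0.2  5.9] -0.746
0.825 7.6 [0.09 1.16 0.72] [-5.6 -0.5  4.5] -0.82
0.9 7.85 [ 0.    1.19 -0.01] [-4.4  0.5  5.1] -0.897
0.975 8.1 [ 0.03  1.27 -0.03] [-4.3  0.5  5.1] -0.972
1.05 8.35 [ 0.02  1.25 -0.18] [-5.4  0.4  5.4] -1.047
1.125 8.6 [0.04 1.26 0.42] [-5.1 -0.4  5.4] -1.121
```

```bash
cat > b.py <<'E'
from h import *
q=np.array(robot.observe()["joints"]); q[6]+=.05; robot.goto_joints(q)
grip(1.0); p=robot.observe()["tcp_pos"]
robot.servo_line([p[0],p[1],190],feed=150)
robot.movep([485,60,190],down(1.9))
a=viewer.read_camera("top");
for n in("sleeve_grip","mark5","peg_grip","run_unit","third_mark"): print(n,pin(n,"top"))
b=viewer.read_camera("side")
for n in("peg_grip","run_unit","third_mark"): print(n,pin(n,"side"))
cv2.imwrite("pics/z2.png",np.hstack([cv2.resize(a[220:300,345:420],None,fx=5,fy=5,interpolation=cv2.INTER_CUBIC),cv2.resize(b[200:275,340:430],(420,400),interpolation=cv2.INTER_CUBIC)])[:,:,::-1])
print(robot.observe()["t"])
E
python3 b.py
```

```text
sleeve_grip [(array([ 523.6, -153.2,   93.2]), 0.69)]
mark5 [(array([ 488.2, -128.6,   58.7]), 0.95), (array([ 743.8, -299.3,    0.9]), 0.27)]
peg_grip []
run_unit []
third_mark [(array([489.3, 195.1,  57.1]), 0.6)]
peg_grip [(array([486. , 127.8,  89.4]), 0.86), (array([757.2, 248.5,   3.5]), 0.55)]
run_unit [(array([537.3, 153.8,  -0.9]), 0.97)]
third_mark [(array([488.5, 198.7,  63.3]), 0.65)]
12.5417
```

View pics/z2.png

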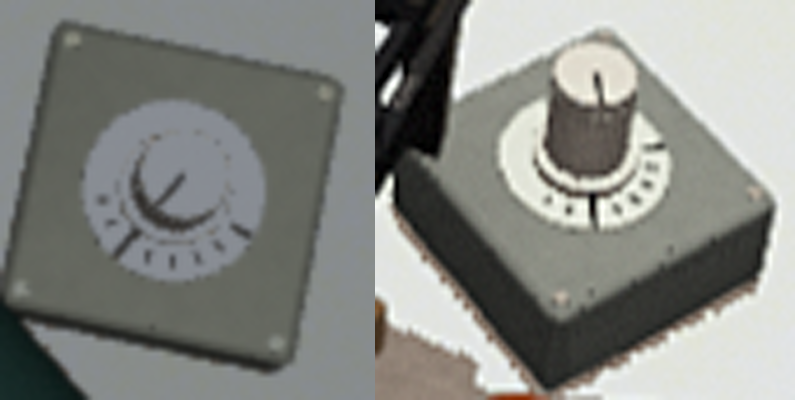

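Both views show the sleeve line on the long mark 5 (top crop about (122,247), side crop about (595,213)). I'll grip the peg next.

```bash
cat > d.py <<'E'
from h import *
C=np.array([538.,149.3]); A0=3.542; r=55.
def u(a): return np.array([np.cos(a),np.sin(a)])
def pose(th,rr=r): a=A0-th; return [*(C+rr*u(a)),77.],down(a-np.pi/2)
E
cat > e.py <<'E'
from d import *
grip(.5,10)
p,ro=pose(0); robot.movep([p[0],p[1],160],ro)
robot.servo_line(p,feed=100); print(robot.observe()["contact_force"])
grip(0.,10)
o=robot.observe(); a=A0; tan=np.array([np.sin(a),-np.cos(a)])
print(o["t"],o["grip_width"]*92,o["grip_force"],o["contact_force"],o["tcp_pos"]-p,"tang",o["contact_force"][:2]@tan)
a=viewer.read_camera("side"); print(px([487,128,94],"side"))
x,y=px([487,128,94],"side").astype(int)
cv2.imwrite("pics/p.png",cv2.resize(a[y-70:y+50,x-80:x+80],None,fx=4,fy=4,interpolation=cv2.INTER_CUBIC)[:,:,::-1])
E
python3 e.py
```

```text
[0.44985114 0.29813988 0.34472299]
15.2917 15.642557779552057 10.000379830598831 [-1.55971088  2.94039926  1.58153247] [-0.27297146  0.92562799  0.19536035] tang 3.3157855779759977
[314.2818154  288.68892244]
```

View pics/p.png

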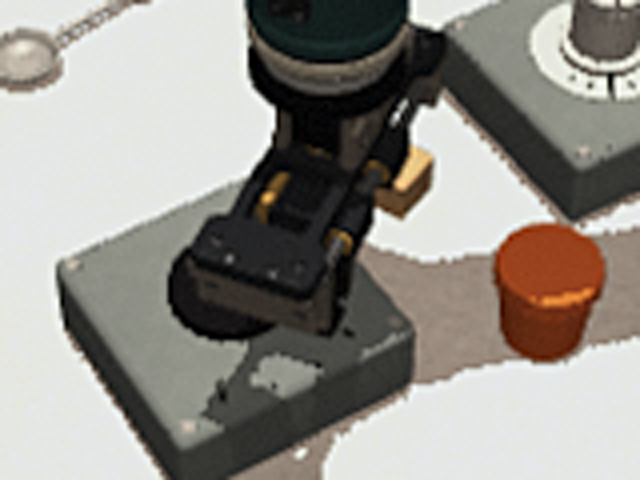

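```bash
sed -i 's/A0=3.542/A0=3.525/' d.py; cat > f.py <<'E'
from d import *
grip(0.,40)
def st(th):
    o=robot.observe(); d=o["tcp_pos"][:2]-C; ang=A0-np.arctan2(d[1],d[0])%(2*np.pi); b=A0-ang
    f=o["contact_force"]; print(round(th,2),"t",round(o["t"],2),"ang %.3f r %.1f"%(ang,np.hypot(*d)),"Ft %.1f Fr %.1f Fz %.1f"%(f[0]*np.sin(b)-f[1]*np.cos(b),f[:2]@u(b),f[2]),"Mz %.2f"%o["wrist_torque"][2],"w %.1f"%(o["grip_width"]*92))
if __name__=="__main__":
    st(0)
    for th in np.r_[np.arange(.08,1.1,.08),1.12,1.16,1.2]:
        p,ro=pose(th); robot.servo_line(p,feed=15,rotation=ro); st(th)
E
python3 f.py
```

```text
0 t 15.56 ang 0.000 r 54.9 Ft 4.5 Fr 0.9 Fz 2.5 Mz -0.02 w 15.2
0.08 t 16.07 ang 0.058 r 54.9 Ft -0.6 Fr 1.4 Fz 4.8 Mz 0.26 w 15.2
0.16 t 16.51 ang 0.139 r 55.0 Ft -1.1 Fr 1.8 Fz 5.1 Mz 0.23 w 14.9
0.24 t 16.95 ang 0.231 r 55.0 Ft -0.1 Fr 1.8 Fz 5.8 Mz 0.20 w 15.3
0.32 t 17.39 ang 0.316 r 55.1 Ft 0.4 Fr 2.9 Fz 6.0 Mz 0.15 w 15.3
0.4 t 17.83 ang 0.390 r 55.1 Ft -1.5 Fr 2.6 Fz 7.4 Mz 0.25 w 14.9
0.48 t 18.27 ang 0.460 r 55.2 Ft -2.9 Fr 3.3 Fz 9.0 Mz 0.32 w 15.3
0.56 t 18.72 ang 0.536 r 55.2 Ft -3.3 Fr 3.5 Fz 9.3 Mz 0.26 w 15.2
0.64 t 19.16 ang 0.627 r 55.2 Ft -1.6 Fr 4.0 Fz 8.7 Mz 0.19 w 15.1
0.72 t 19.6 ang 0.713 r 55.3 Ft -1.6 Fr 3.9 Fz 7.7 Mz 0.13 w 15.2
0.8 t 20.04 ang 0.787 r 55.3 Ft -3.2 Fr 3.3 Fz 7.4 Mz 0.19 w 15.1
0.88 t 20.48 ang 0.856 r 55.4 Ft -4.5 Fr 3.8 Fz 9.0 Mz 0.30 w 15.1
0.96 t 20.93 ang 0.933 r 55.4 Ft -5.0 Fr 4.5 Fz 9.5 Mz 0.29 w 15.2
1.04 t 21.37 ang 1.024 r 55.4 Ft -4.2 Fr 3.3 Fz 8.9 Mz 0.25 w 15.2
1.12 t 21.81 ang 1.109 r 55.5 Ft -3.0 Fr 3.2 Fz 7.9 Mz 0.14 w 15.1
1.16 t 22.11 ang 1.146 r 55.5 Ft -3.3 Fr 2.8 Fz 7.8 Mz 0.19 w 15.3
1.2 t 22.41 ang 1.181 r 55.5 Ft -4.0 Fr 3.6 Fz 9.0 Mz 0.23 w 15.0
```

```bash
python3 - <<'E'
from f import *
for th in(1.22,1.235):
    p,ro=pose(th); robot.servo_line(p,feed=15,rotation=ro); st(th)
robot.hold(.6); st(1.235)
a=viewer.read_camera("top"); print(pin("peg_grip","top"),pin("sleeve_grip","top"))
b=viewer.read_camera("side"); print(pin("peg_grip","side"),pin("third_mark","side"))
cv2.imwrite("pics/q.png",np.hstack([cv2.resize(a[210:300,215:305],(400,400),interpolation=cv2.INTER_CUBIC),cv2.resize(b[240:350,235:345],(400,400),interpolation=cv2.INTER_CUBIC)])[:,:,::-1])
E
```

```text
1.22 t 22.88 ang 1.198 r 55.5 Ft -6.7 Fr 2.8 Fz 8.2 Mz 0.24 w 15.4
1.24 t 23.12 ang 1.211 r 55.5 Ft -4.5 Fr 3.0 Fz 8.9 Mz 0.23 w 14.9
1.24 t 23.73 ang 1.211 r 55.5 Ft -5.4 Fr 2.8 Fz 10.9 Mz 0.24 w 15.1
[] [(array([ 520.8, -153.9,   92.6]), 0.88), (array([814.8,  -9.3,   2.1]), 0.6)]
[(array([500.6, 188.4,  89.9]), 0.78)] [(array([491.2, 197.4,  61.6]), 0.78), (array([ 523.1, -148.4,   -3.9]), 0.28)]
```

View pics/q.png

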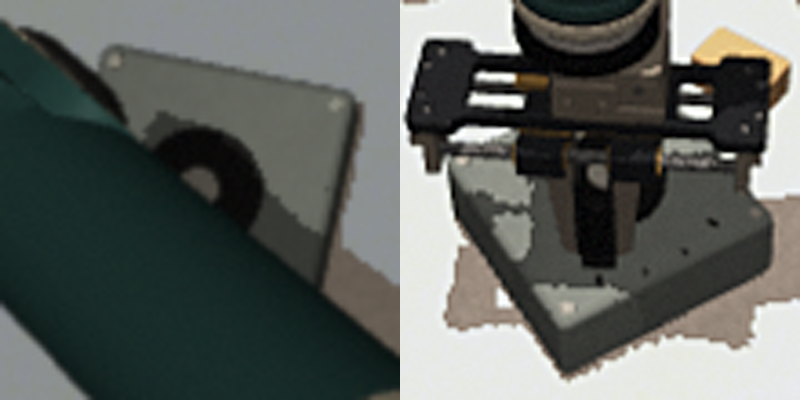

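```bash
python3 -c "
from f import *
st(0); print(robot.job_done())"
```

```text
0 t 24.24 ang 1.211 r 55.5 Ft -4.5 Fr 2.9 Fz 9.5 Mz 0.28 w 15.0
the job is handed in; nothing more can be done
None
```

The sleeve was set to mark 5 and released (both cameras confirmed it). The job was then handed in at about 24 s with the gripper still holding the dial at about 1.21 rad, the third click being 1.20; no verdict came back.

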